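# Shut and latch the battery locker

## Robot

A 6-joint arm with a two-finger parallel gripper is mounted at the origin on the work surface. World frame = base frame: x ahead of the robot, y to its left, z up, the work surface at z = 0. Lengths are in m, angles in rad, forces in N, time in s.
With the tool pointing down it reaches from about 0.35 to 0.975 m from the base axis. Payload 17.4 kg.
Tool frame: the origin (TCP) lies at the very end of the fingers, on their centre line; the grasp point (between the pads) lies 19 mm behind it (arm.grasp_offset is the distance from the TCP to the grasp point, in m); z points along the fingers, y is the line along which they close (so a half turn about z gives the same grasp; the last joint's range is limited). The gripper opens to 85 mm and grips with 20 to 120 N. Pads are 22 mm wide; open, the fingers measure 114 mm over their backs; the gripper's body (76 mm by 85 mm) begins 54 mm behind the grasp point. The pads swing forward as they close: fully open they stand 13 mm farther back than shut.
Start: joints at [1.109, 0.116, 1.442, -0, 1.584, -0.038], TCP at [0.278, 0.615, 0.231] pointing down, gripper open.
Joint ranges: [-2.83, 2.83], [-0.83, 2.19], [0.07, 2.5], [-1.14, 4.28], [0.01, 3], [-2.97, 2.97]. Speed limits (rad/s): [1.89, 1.89, 2.22, 3.14, 3.14, 3.14].

## Interface

Orientations are given as a unit quaternion [w, x, y, z].
In Python, from workcell import monitor, optics, job_done, arm gives the robot as it stands.
- The arm moves only by the tool step_arm, never from a script. Its argument "series" is a list of rows, each a list of 7 numbers: the shift along the tool's x, y, z scaled (see below), then the turn, a rotation vector about the tool's x, y, z scaled (see below), then the finger opening in mm, from 0 to 85.4. A call has 1 to 5 rows; each row is the pose to reach, as a shift and turn from the pose commanded when the call began, along the tool's axes at that moment; what a row does not reach only later rows make up. The controller multiplies each number of a shift by 80 cm and each number of a turn by 1.5 rad. A row lasts 1/12 s, in which the tool goes at most 41.7 mm and 7.16 degrees, less where a joint would pass 70% of its speed; a pose out of reach is approached as far as the arm can. A call with a number of a shift or a turn outside -1 to 1 is refused whole. A call with a gripper value outside its range is refused whole. The fingers move at their own pace and stop on an object; "newtons" is the grip in N (left out, the last holds). Time passes only in rows, so rows that repeat a pose let the fingers close. It gives the time, the measured TCP pose, the force, the opening and the grip force at its end, in the units of the state.
- monitor.sense(): the state, without advancing time (a new reading comes with each control period).
- optics.read_camera(name): name is "scene" or "top" or "wrist"; returns a dict with "img" (400x640x3 uint8, red, green, blue), "z_map" (400x640 float32, m along the optical axis (not along the pixel's ray), 0 where there is no reading), "K" (3x3 intrinsics, pixels), "extrinsics" (4x4, takes a point from camera to world coordinates); the wrist camera has in their place "tool_from_camera" (4x4, takes a point from camera to tool coordinates, whose origin is the TCP and whose axes are the flange's). Camera axes: x right, y down, z forward; pixel columns grow to the right and rows downward; lengths in m; the calibration is good to about 2 mm. A picture is of the moment at which its call begins: read the wrist's pose just before it.
- job_done(): hands the job in; it is judged then, once.
The state is a dict: "time": time; "joint_pos": joint angles; "joint_velocities": joint speeds; "tau": joint torques, N m; "position": TCP position; "orientation": TCP orientation; "ft_force": force on the tool from outside, world axes, zero at the start; "torque": the same for the moment, N m; "opening": finger opening in m; "gripper_force": force on a finger pad.
Only numpy, scipy, OpenCV 4.12 (cv2) and the standard library are available. Lean on these libraries where they do the work, as an engineer would, in place of code of your own. Each camera call takes 0.05 s, during which the arm holds its last target. There are 200 camera calls.

## Task

Shut the red door of the battery locker and latch it: swing it nearly closed, lift the latch bar by its black knob over the outer lip of the keeper, ease the stiff door on in until the bar comes over the keeper's notch, and let it drop fully down into it. Feel for the notch: neither slam the door nor force the bar against the keeper. Leave the other things on the bench and on the locker where they are.

Things in the scene. Friction and masses are not known exactly. Their poses are not given: they have to be found in the camera images.
- locker: Grey steel locker, 210 deep (its x) x 320 wide (y) x 225 high, fixed. Origin: centre of its underside. Its front looks along its own -x; red door 252 x 192 x 18 mm. Vertical hinge line at (-111, -137) mm in this frame. On the jamb near its +y end (a 35 mm strip past the door's edge) sits the keeper. The door drags on a thin rubber seal.
- door (a joint): Door angle, rad: 0 = hard against the frame, larger = open; seen from above it opens counter-clockwise, from +y towards -x of the locker. It drags stiffly (2 to 3 N at the knob) and stays where it is left. With the bar in the notch it stands at 0 to 0.056, by where the keeper's block sits; the bar meets the front of the keeper's lip, if not lifted, at 0.07 to 0.115.
- latch_bar (a joint): Lift angle of the steel latch bar (142 x 28 x 6 mm, 0.3 kg with knob) in the plane of the door's front, rad: 0 = level (down, on its stop), 0.15 = just resting on top of the keeper, 0.30 = lifted to its stop. It falls by itself. Pivot on the door: 20 mm in front of the hinge line, 157 mm from it along the door, 185 mm above the bench; its free end passes the door's edge by 35 mm.
- knob (a point): Middle of the black knob's shank on the latch bar: round, 16 mm across, 58 mm long, straight out from the bar with a 24 mm flange at its outer end; it lies 65 mm from the pivot, 36 mm in front of the bar's back face (56 mm in front of the hinge line), 185 mm above the bench when down. Its x axis points along the shank to the door, y along the bar to its free end, z up.
- bar_tip (a point): Middle of the latch bar's thickness and height where it crosses the keeper, 115 mm from the pivot, 3 mm from the bar's back face. Same axes as the knob.
- keeper: Steel keeper on the jamb. Base fixed, but its notched block is clamped in slots, up to 6 mm further in or out (along locker x), not measured; over 15 N slips the clamp. Origin: nominal middle of the 9 mm wide, open-topped notch, at the bar's lower edge when down; (-141.5, 135, 171) mm in the locker's frame. Flat tops 16 mm above it: outer lip 10 mm thick, 17 mm of block behind the notch.
- carton: Small brown cardboard box, 70 x 100 x 50 mm, on the locker's roof. Bystander.
- flux_jar: Small jar with blue cap, 38 mm across, 42 mm high, on the bench in front of the jamb. Bystander.
- phone: Black phone on the blue mat. Bystander.
- board: Green circuit board on the blue mat. Bystander.
- driver: Red screwdriver on the blue mat. Bystander.
- screw_tray: White divided screw tray, 90 x 120 x 22 mm, on the bench beside the mat. Bystander.

How it is judged:
By the outcome, as a careful person would: the job done as asked, in the order asked, and still so for the second after the job is handed in, with the robot touching nothing.
It also fails if it takes over 61 s, if anything falls off the work surface, if the arm or the gripper's body presses on something with over 40 N, if the wrist force passes 120 N, or if a joint passes its speed limit or range.

## Working session

There is one attempt and no reset: what is moved stays moved. The work goes in short steps, Python scripts to look and compute and a tool call to move; the robot and the scene stay as the last step left them, time stands still between calls to the robot, and variables do not carry over. Pictures are saved under pics/ and viewed, at most 10 in all, crops included, and the job is handed in when it is done.

Besides the shell and the picture viewer there is one more tool, called after "Request:" as name(argument=value, ...), one argument or row to a line, values as JSON. step_arm: Moves the arm, as the interface text tells. Shifts and turns lie within -1 to 1; 1 stands for 80 cm of shift or 1.5 rad of turn. Its arguments: {"type":"object","properties":{"series":{"type":"array","items":{"type":"array","items":{"type":"number"}}},"newtons":{"type":"number"}},"required":["series"]}

```bash
mkdir -p pics; cat > h.py <<'E'
import numpy as np, cv2
from workcell import monitor, optics, job_done, arm
from scipy.spatial.transform import Rotation as R
def snap(n,f):
    s=monitor.sense(); d=optics.read_camera(n)
    if n=='wrist':
        q=s['orientation'];T=np.eye(4);T[:3,:3]=R.from_quat([q[1],q[2],q[3],q[0]]).as_matrix();T[:3,3]=s['position']
        d['extrinsics']=T@d['tool_from_camera']
    cv2.imwrite(f'pics/{f}.png',d['img'][:,:,::-1]); np.savez(f'pics/{f}.npz',z=d['z_map'],K=d['K'],E=d['extrinsics'],img=d['img'])
    return d
def pt(f,u,v):
    d=np.load(f'pics/{f}.npz');z=d['z'][v,u];p=np.linalg.inv(d['K'])@[u,v,1]*z
    return (d['E']@[*p,1])[:3]
def cloud(f):
    d=np.load(f'pics/{f}.npz');z=d['z'];v,u=np.mgrid[:z.shape[0],:z.shape[1]]
    p=np.stack([u,v,np.ones_like(u)],-1)@np.linalg.inv(d['K']).T*z[...,None]
    P=p@d['E'][:3,:3].T+d['E'][:3,3]; P[z==0]=np.nan; return P
E
python3 - <<'E'
from h import *
a=snap('scene','s0');b=snap('top','t0')
print(monitor.sense()); print(a['extrinsics'].round(3),b['extrinsics'].round(3))
E
```

```text
{'time': 0.1, 'joint_pos': array([ 1.10918241e+00,  1.16429226e-01,  1.44221988e+00,  1.96104137e-06,
        1.58400225e+00, -3.78213818e-02]), 'joint_velocities': array([-0.00104609, -0.00108912, -0.00237161, -0.00135198, -0.00043344,
       -0.00024602]), 'tau': array([ 1.78607639e-03, -7.33668995e+01, -6.33788824e+01, -1.60414647e-04,
        5.28786855e-03, -2.34850381e-05]), 'position': array([0.27751432, 0.61511606, 0.23062863]), 'orientation': array([-1.31768691e-04,  2.10314090e-01,  9.77633727e-01, -5.12689217e-04]), 'ft_force': array([-0.14180548,  0.24835762, -0.06815163]), 'torque': array([-0.01561906, -0.01531888,  0.00822836]), 'gripper_force': 0.0, 'opening': 0.08537230761191678}
[[-0.607  0.473 -0.638  1.42 ]
 [ 0.794  0.362 -0.488  0.534]
 [ 0.    -0.803 -0.596  0.966]
 [ 0.     0.     0.     1.   ]] [[ 2.800e-02 -9.850e-01  1.710e-01  3.820e-01]
 [-1.000e+00 -2.700e-02  6.000e-03 -1.240e-01]
 [-1.000e-03 -1.710e-01 -9.850e-01  1.013e+00]
 [ 0.000e+00  0.000e+00  0.000e+00  1.000e+00]]
```

View pics/s0.png

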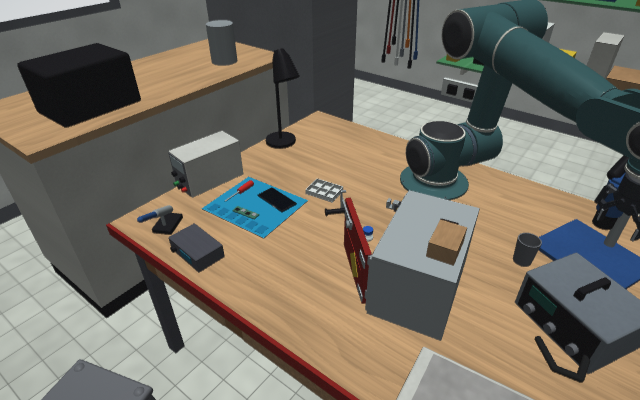

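View pics/t0.png

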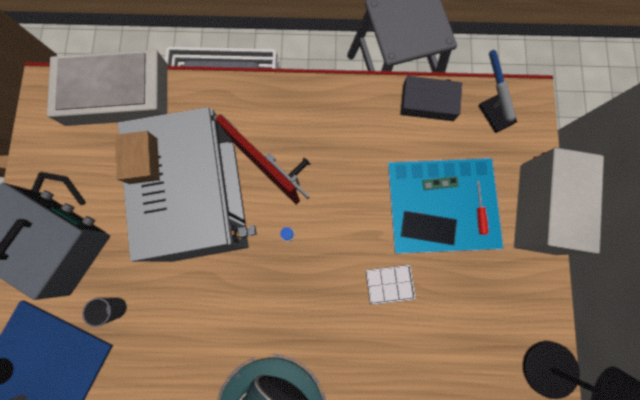

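The scene view shows the open red door (about 355,250), with the knob at 335,210 and the carton on the roof. The top view shows the locker at 185,185, the door from 220,118 to 297,200, the knob at 305,163, the keeper at 243,231 and the jar at 287,233.

```bash
python3 - <<'E'
from h import *
P=cloud('t0')
m=(abs(P[...,2]-.225)<.006); m[:, 245:]=0; m[:100]=0;m[270:]=0
q=P[m][:,:2].astype(np.float32); r=cv2.minAreaRect(q); print(len(q),r, cv2.boxPoints(r), np.median(P[m][:,2]))
img=np.load('pics/t0.npz')['img'].astype(int)
red=(img[...,0]>110)&(img[...,1]<60)&(img[...,2]<60); red[:100]=0; red[:,:210]=0;red[:,320:]=0;red[220:]=0
p=P[red]; p=p[p[:,2]>.19]; print('door top',len(p),p.min(0),p.max(0)); print(cv2.fitLine(p[:,:2].astype(np.float32),2,0,.01,.01).ravel(), np.percentile(p[:,2],[5,50,95]))
for n,u,v in [('knob',304,163),('knob2',298,170),('keeper',240,231),('keeper2',250,230),('jar',287,233),('bar',303,191),('bar2',275,160)]: print(n,pt('t0',u,v).round(4))
for f,(x0,y0,x1,y1),k in [('t0',(205,100,325,250),5)]:
    im=cv2.imread(f'pics/{f}.png')[y0:y1,x0:x1]; a=cv2.resize(im,None,fx=4,fy=4,interpolation=cv2.INTER_CUBIC)
    im=cv2.imread('pics/s0.png')[180:305,320:450]; b=cv2.resize(im,None,fx=2.4,fy=4.8,interpolation=cv2.INTER_CUBIC)
    cv2.imwrite('pics/c0.png',np.hstack([a,b]) ) if a.shape[0]==b.shape[0] else print(a.shape,b.shape)
E
```

```text
11410 ((0.5546135902404785, 0.221611887216568), (0.3210545778274536, 0.21150748431682587), 11.657376289367676) [[0.37602898 0.29274833]
 [0.41876587 0.08560354]
 [0.73319817 0.15047544]
 [0.6904613  0.35762024]] 0.22420385340778948
door top 632 [ 0.54572925 -0.0509489   0.20522515] [0.71851499 0.13561188 0.2130712 ]
[0.68028283 0.7329497  0.63014    0.04008637] [0.20708243 0.20940527 0.21157073]
knob [ 0.6126 -0.0729  0.1913]
knob2 [ 0.5954 -0.0595  0.1913]
keeper [0.4502 0.0677 0.1843]
keeper2 [0.4531 0.045  0.1844]
jar [ 0.4603 -0.0251  0.0401]
bar [ 0.5444 -0.0735  0.1985]
bar2 [0.6725 0.0228 0.0015]
```

View pics/c0.png

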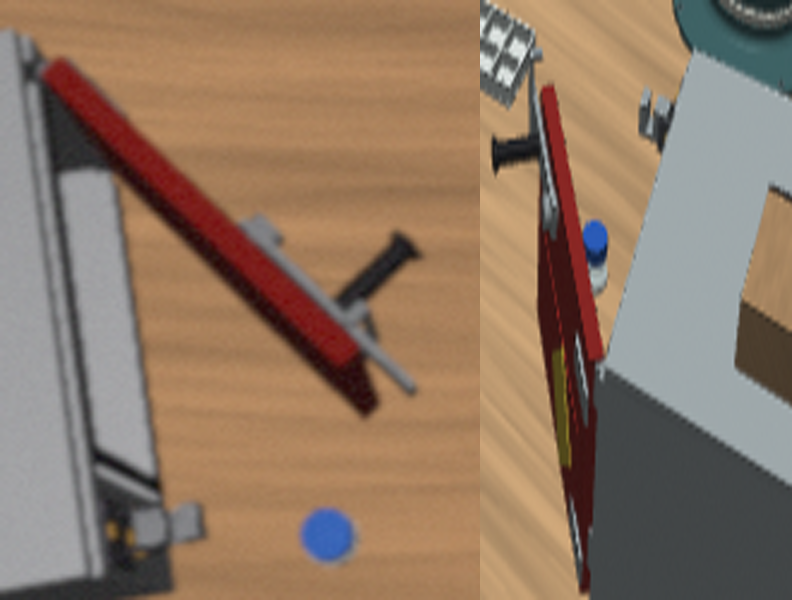

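Request:
step_arm(
  series=[
    [-0.021,-0.0178,-0.0325,0,0,0,60],
    [-0.042,-0.0355,-0.065,0,0,0,60],
    [-0.063,-0.0533,-0.0975,0,0,0,60],
    [-0.084,-0.0711,-0.13,0,0,0,60],
    [-0.105,-0.0889,-0.1625,0,0,0,60],
  ],
  newtons=30,
)

```text
time: 0.52
position: [0.3251, 0.5148, 0.3622]
orientation: [-0.0, 0.21, 0.978, -0.0]
ft_force: [-0.0, 0.2, 0.5]
opening: 0.0602
gripper_force: 0.0
```

Request:
step_arm(
  series=[
    [-0.0363,-0.0307,0,0,0,0,60],
    [-0.0726,-0.0614,0,0,0,0,60],
    [-0.1089,-0.0921,0,0,0,0,60],
    [-0.1452,-0.1228,0,0,0,0,60],
    [-0.1815,-0.1535,0,0,0,0,60],
  ],
)

```text
time: 0.93
position: [0.407, 0.3425, 0.3611]
orientation: [-0.0, 0.21, 0.978, -0.0]
ft_force: [0.7, 0.2, 0.2]
opening: 0.0599
gripper_force: 0.0
```

Request:
step_arm(
  series=[
    [-0.0363,-0.0307,0,0,0,0,60],
    [-0.0726,-0.0614,0,0,0,0,60],
    [-0.1089,-0.0921,0,0,0,0,60],
    [-0.1452,-0.1228,0,0,0,0,60],
    [-0.1815,-0.1535,0,0,0,0,60],
  ],
)

```text
time: 1.35
position: [0.4889, 0.1708, 0.3612]
orientation: [-0.0, 0.21, 0.978, 0.0]
ft_force: [0.3, 0.3, 0.0]
opening: 0.0598
gripper_force: 0.0
```

Request:
step_arm(
  series=[
    [-0.0363,-0.0307,0,0,0,0.043,60],
    [-0.0726,-0.0614,0,0,0,0.086,60],
    [-0.1089,-0.0921,0,0,0,0.129,60],
    [-0.1452,-0.1228,0,0,0,0.172,60],
    [-0.1815,-0.1535,0,0,0,0.215,60],
  ],
)

```text
time: 1.77
position: [0.5708, -0.001, 0.3611]
orientation: [-0.0, 0.366, 0.931, -0.0]
ft_force: [0.9, 0.2, 0.5]
opening: 0.0597
gripper_force: 0.0
```

```bash
python3 - <<'E'
from h import *
snap('wrist','w1'); s=monitor.sense(); print(s['time'],s['position'],s['orientation'],s['ft_force'])
E
```

```text
1.8167 [ 0.57275826 -0.0057064   0.36000572] [-2.07761827e-04  3.69838468e-01  9.29095394e-01 -1.10126237e-03] [ 0.9558238  -4.82781141 -2.23624996]
```

View pics/w1.png

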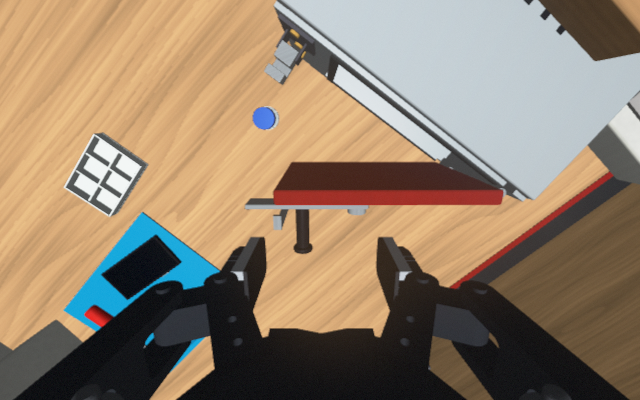

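The wrist view shows the knob shank at about 303,228, the bar tip at 248,204, and the keeper lip at 278,70 with its block at 290,48. Now I'll work these out in locker and tool axes.

```bash
python3 - <<'E'
from h import *
P=cloud('w1'); img=np.load('pics/w1.npz')['img'].astype(int)
print('roof',P[60,400],'knob',P[228,303],P[215,303],P[248,303])
# knob: dark pixels z .17-.2 region
m=np.zeros(img.shape[:2],bool); m[214:240,285:325]=1; m&=(img.sum(2)<150)&(P[...,2]>.17)
print('shank mean',P[m].mean(0),P[m][:,2].max())
# door top line
red=(img[...,0]>110)&(img[...,1]<60); red[:185]=0;red[210:]=0;red[:,:270]=0;red[:,510:]=0; red&=abs(P[...,2]-.209)<.006
p=P[red];l=cv2.fitLine(p[:,:2].astype(np.float32),2,0,.01,.01).ravel();print('door',len(p),l,np.degrees(np.arctan2(l[1],l[0])))
# locker frame via roof front edge
m=np.zeros(img.shape[:2],bool); m[:200,270:530]=1; m&=abs(P[...,2]-.2245)<.006
best={}
E_=[]
for v in range(5,190,4):
    us=np.where(m[v])[0]
    if len(us): E_.append(P[v,us[0]][:2])
E_=np.array(E_,np.float32); l2=cv2.fitLine(E_,cv2.DIST_HUBER,0,.01,.01).ravel();print('edge',l2,np.degrees(np.arctan2(l2[1],l2[0])))
a=np.radians(101.66);c=np.array([.5546,.2216]);X=np.array([np.cos(a),np.sin(a)]);Y=np.array([-X[1],X[0]])
print('edge pts locker x',np.percentile((E_-c)@X,[10,50,90]))
for f in('w1','t0'):
    Q=cloud(f).reshape(-1,3);L=np.c_[(Q[:,:2]-c)@X,(Q[:,:2]-c)@Y,Q[:,2]]
    k=L[(abs(L[:,0]+.14)<.035)&(abs(L[:,1]-.135)<.03)&(abs(L[:,2]-.186)<.007)]
    print(f,len(k)); print(np.histogram(k[:,0],np.arange(-.175,-.105,.002)),k[:,1].min(),k[:,1].max(),np.median(k[:,2]))
im=cv2.imread('pics/w1.png')[20:100,250:330];cv2.imwrite('pics/c1.png',cv2.resize(im,None,fx=7,fy=7,interpolation=cv2.INTER_CUBIC))
E
```

```text
roof [0.53371979 0.13251108 0.2237536 ] knob [ 0.59978533 -0.05625414  0.19297288] [ 0.58852892 -0.04559915  0.19043526] [ 0.61866772 -0.07450284  0.19283467]
shank mean [ 0.59881153 -0.05664786  0.19065101] 0.19406790830364468
door 3313 [0.67942655 0.73374355 0.63077676 0.04070156] 47.20115
edge [0.9788361  0.20464581 0.56402344 0.11526378] 11.808764
edge pts locker x [-0.10636473 -0.10604821 -0.10568675]
w1 790
(array([ 0,  0,  0,  0,  0,  0, 30, 43, 42, 42, 43,  8,  0,  0,  0, 18, 45,
       45, 43, 45, 56, 49, 55, 54, 20, 11, 11, 14, 11, 69,  7, 29,  0,  0]), array([-0.175, -0.173, -0.171, -0.169, -0.167, -0.165, -0.163, -0.161,
       -0.159, -0.157, -0.155, -0.153, -0.151, -0.149, -0.147, -0.145,
       -0.143, -0.141, -0.139, -0.137, -0.135, -0.133, -0.131, -0.129,
       -0.127, -0.125, -0.123, -0.121, -0.119, -0.117, -0.115, -0.113,
       -0.111, -0.109, -0.107])) 0.105154856983764 0.15954833976443217 0.1862257946473776
t0 165
(array([ 0,  0,  0,  0,  0,  0,  8,  7,  8,  6,  8,  7,  0,  0,  0,  0,  9,
       10,  7,  8,  9, 10,  9, 10,  8,  2,  2,  3,  2,  1, 20,  0,  9,  1]), array([-0.175, -0.173, -0.171, -0.169, -0.167, -0.165, -0.163, -0.161,
       -0.159, -0.157, -0.155, -0.153, -0.151, -0.149, -0.147, -0.145,
       -0.143, -0.141, -0.139, -0.137, -0.135, -0.133, -0.131, -0.129,
       -0.127, -0.125, -0.123, -0.121, -0.119, -0.117, -0.115, -0.113,
       -0.111, -0.109, -0.107])) 0.10641810220175407 0.15959837223083775 0.18592790852549856
```

View pics/c1.png

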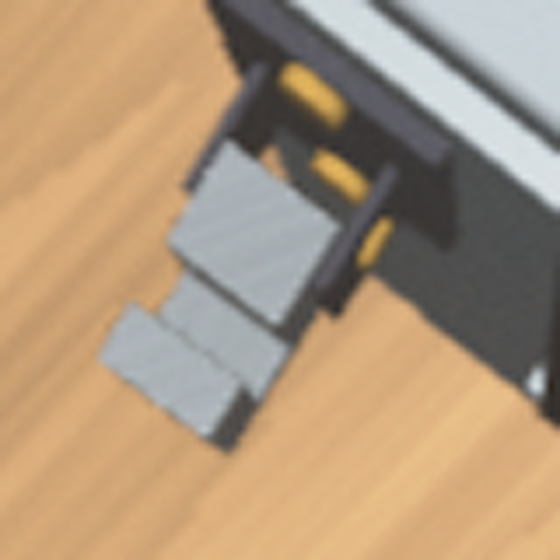

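The notch middle is at locker x ≈ -147 mm, about 6 mm further out than nominal, so I expect the latched angle near 0.049. The knob is at (0.600, -0.058, 0.185), which agrees with the model. Next I move over it.

Request:
step_arm(
  series=[
    [-0.0388,-0.0146,0.02,0,0,0,60],
    [-0.0776,-0.0291,0.05,0,0,0,60],
    [-0.0776,-0.0291,0.09,0,0,0,60],
    [-0.0776,-0.0291,0.13,0,0,0,60],
    [-0.0776,-0.0291,0.1375,0,0,0,60],
  ],
)

```text
time: 2.23
position: [0.5989, -0.0586, 0.2451]
orientation: [-0.004, 0.365, 0.931, -0.001]
ft_force: [-0.0, -0.3, -1.4]
opening: 0.0598
gripper_force: 0.0
```

Request:
step_arm(
  series=[
    [0,0,0,0,0,0,55],
    [0,0,0,0,0,0,55],
  ],
)

```text
time: 2.4
position: [0.6004, -0.058, 0.2529]
orientation: [0.001, 0.364, 0.931, 0.0]
ft_force: [0.5, -0.2, 1.0]
opening: 0.0552
gripper_force: 0.0
```

```bash
python3 - <<'E'
from h import *
snap('wrist','w2'); s=monitor.sense(); print(s['time'],s['position'],s['orientation'],s['ft_force'])
E
```

```text
2.45 [ 0.60071977 -0.0579937   0.25376639] [1.22838863e-03 3.64304712e-01 9.31278949e-01 2.93985423e-04] [0.02419089 0.85341202 0.6437642 ]
```

View pics/w2.png

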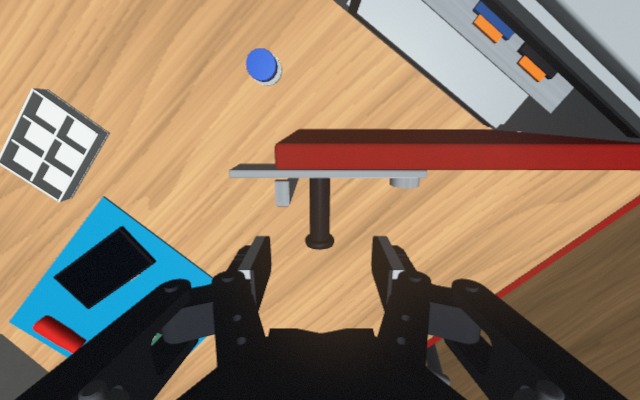

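The knob is centred between the fingers, with the shank at 320,210. A small bracket on the free-end side (283,192) could meet a finger, so I'll measure it.

```bash
python3 - <<'E'
from h import *
P=cloud('w2');H=np.array([.7111,.1406]);f=np.radians(47.2);d=-np.array([np.cos(f),np.sin(f)]);n=np.array([np.sin(f),-np.cos(f)])
def q(v,u):
    p=P[v,u];w=p[:2]-H;return (round(float(w@d)*1e3,1),round(float(w@n)*1e3,1),round(float(p[2])*1e3,1))
for v,u in [(172,240),(172,350),(185,320),(210,320),(228,320),(240,320),(246,320),(182,283),(190,280),(190,288),(200,283),(204,283),(207,283),(210,283),(183,405),(160,400)]: print((u,v),q(v,u))
E
```

```text
(240, 172) (277.7, 22.3, 198.7)
(350, 172) (199.6, 22.2, 199.1)
(320, 185) (220.9, 33.6, 191.5)
(320, 210) (220.9, 53.1, 192.0)
(320, 228) (220.9, 67.3, 193.4)
(320, 240) (220.9, 78.2, 191.8)
(320, 246) (220.9, 81.0, 196.6)
(283, 182) (241.4, 19.1, 242.5)
(280, 190) (243.3, 23.9, 242.2)
(288, 190) (238.9, 24.2, 240.9)
(283, 200) (241.9, 30.0, 241.4)
(283, 204) (242.1, 32.6, 240.8)
(283, 207) (276.4, 115.1, -0.9)
(283, 210) (276.4, 119.4, 0.4)
(405, 183) (158.7, 31.2, 194.9)
(400, 160) (167.9, 12.0, 209.5)
```

The bracket is the lift stop. Its top is at z=0.242 and it reaches n=33 mm, which would foul the gripper body on a vertical grasp. I'll tilt the gripper 20° outward and grip a bit further out on the shank.

Request:
step_arm(
  series=[
    [0,0,0,0,0.0776,0,50],
    [-0.002,0,0,0,0.155,0,50],
    [-0.002,0,0.005,0,0.2327,0,50],
    [-0.002,0,0.04,0,0.2327,0,50],
    [-0.002,0,0.075,0,0.2327,0,50],
  ],
)

```text
time: 2.87
position: [0.6031, -0.0601, 0.193]
orientation: [-0.16, 0.359, 0.917, 0.064]
ft_force: [0.2, -0.3, -0.3]
opening: 0.0498
gripper_force: 0.0
```

Request:
step_arm(
  series=[
    [0,0,0,0,0,0,50],
    [0,0,0,0,0,0,50],
    [0,0,0,0,0,0,50],
  ],
)

```text
time: 3.12
position: [0.6021, -0.0592, 0.1944]
orientation: [-0.16, 0.359, 0.917, 0.064]
ft_force: [0.0, 1.0, 0.6]
opening: 0.05
gripper_force: 0.0
```

```bash
cat >> h.py <<'E'
H=np.array([.7111,.1406]); A0=np.radians(11.7)
def st(phi=None):
    s=monitor.sense();q=s['orientation'];M=R.from_quat([q[1],q[2],q[3],q[0]]).as_matrix()
    b=np.degrees(np.arctan2(M[1,1],M[0,1])); tilt=np.degrees(np.arctan2(np.hypot(*M[:2,2]),-M[2,2]))
    g=s['position']-.014*M[:,2]; w=g[:2]-H
    rho=np.hypot(*w)
    # door angle from gripped point: w = D d + N n ; N=.060
    ang=np.degrees(np.arctan2(-w[1],-w[0]))
    print('t',round(s['time'],2),'tcp',s['position'].round(4),'yaw',b.round(2),'tilt',tilt.round(2),'grip z',g[2].round(4),'rho',rho.round(4),'door if n=60:',np.radians(ang-np.degrees(np.arctan2(.060,.222))).round(4)-A0.round(4),'F',s['ft_force'].round(2),'op',round(s['opening'],4),'g',s['gripper_force'])
    return s,M,g
E
python3 - <<'E'
from h import *
s,M,g=st(); f=np.radians(47.2);d=-np.array([np.cos(f),np.sin(f)]);n=np.array([np.sin(f),-np.cos(f)]);w=g[:2]-H;print(w@d,w@n)
E
```

```text
t 3.12 tcp [ 0.6021 -0.0592  0.1944] yaw 47.27 tilt 19.84 grip z 0.2075 rho 0.2288 door if n=60: 0.6234 F [0.03 1.   0.62] op 0.05 g 0.0
0.22065565498585132 0.06052841472363585
```

Request:
step_arm(
  series=[
    [-0.005,0,0.014,0,0,0,50],
    [-0.0096,0,0.0263,0,0,0,50],
    [-0.0096,0,0.0263,0,0,0,30],
  ],
  newtons=25,
)

```text
time: 3.37
position: [0.6009, -0.0591, 0.1672]
orientation: [-0.162, 0.359, 0.917, 0.063]
ft_force: [-0.4, -0.0, -0.7]
opening: 0.0389
gripper_force: 0.0
```

Request:
step_arm(
  series=[
    [0,0,0,0,0,0,12],
    [0,0,0,0,0,0,12],
    [0,0,0,0,0,0,12],
    [0,0,0,0,0,0,12],
  ],
)

```text
time: 3.7
position: [0.6011, -0.0601, 0.1692]
orientation: [-0.162, 0.359, 0.917, 0.063]
ft_force: [-5.7, -6.1, -1.6]
opening: 0.0149
gripper_force: 26.5
```

```bash
python3 - <<'E'
from h import *
s,M,g=st(); f=np.radians(47.2);d=-np.array([np.cos(f),np.sin(f)]);n=np.array([np.sin(f),-np.cos(f)]);w=g[:2]-H;print(w@d,w@n)
E
```

```text
t 3.7 tcp [ 0.6011 -0.0601  0.1692] yaw 47.22 tilt 19.99 grip z 0.1824 rho 0.2301 door if n=60: 0.6214 F [-5.66 -6.08 -1.64] op 0.0149 g 26.468769907951355
0.22202542507734402 0.060428152331937636
```

The knob is gripped, with force mostly sideways from a 1 mm offset. Next I generate arc rows.

```bash
cat >> h.py <<'E'
Z0=.1825
def pose(th,L,D0=.222,tilt=20,dn=0):
    f=th+A0;d=-np.array([np.cos(f),np.sin(f),0]);n=np.array([np.sin(f),-np.cos(f),0]);k=np.array([0,0,1.]);t=np.radians(tilt)
    z=-np.sin(t)*n-np.cos(t)*k;y=-d;x=np.cross(y,z)
    g=np.r_[H,0]+(D0-.065*(1-np.cos(L)))*d+(.0604+dn)*n+(Z0+.065*np.sin(L))*k
    return np.c_[x,y,z],g+.014*z
def rows(a,b,N,op=12,a_kw={},call=5):
    """a,b=(th,L)"""
    out=[];ps=[pose(*(np.array(a)+(np.array(b)-a)*i/N)) for i in range(N+1)]
    ps[0]=pose(*a,**a_kw); base=0
    for i in range(1,N+1):
        M0,p0=ps[base];M,p=ps[i]
        out.append([*(M0.T@(p-p0)/.8).round(4).tolist(),*(R.from_matrix(M0.T@M).as_rotvec()/1.5).round(4).tolist(),op])
        if (i-base)==call or i==N: print(out);out=[];base=i
E
python3 - <<'E'
from h import *
rows((.6214,0),(.15,0),10,a_kw=dict(D0=.2207))
E
```

```text
[[0.0124, -0.0046, 0.0045, -0.0107, -0.0, 0.0295, 12], [0.0248, -0.0069, 0.009, -0.0215, 0.0, 0.0591, 12], [0.0374, -0.0087, 0.0136, -0.0322, -0.0, 0.0886, 12], [0.05, -0.0097, 0.0182, -0.043, -0.0, 0.1181, 12], [0.0627, -0.0102, 0.0228, -0.0537, -0.0, 0.1477, 12]]
[[0.0124, -0.003, 0.0045, -0.0107, 0.0, 0.0295, 12], [0.0248, -0.0053, 0.009, -0.0215, 0.0, 0.0591, 12], [0.0374, -0.007, 0.0136, -0.0322, 0.0, 0.0886, 12], [0.05, -0.0081, 0.0182, -0.043, 0.0, 0.1181, 12], [0.0627, -0.0086, 0.0228, -0.0537, 0.0, 0.1477, 12]]
```

Request:
step_arm(
  series=[
    [0.0124,-0.0046,0.0045,-0.0107,0,0.0295,12],
    [0.0248,-0.0069,0.009,-0.0215,0,0.0591,12],
    [0.0374,-0.0087,0.0136,-0.0322,0,0.0886,12],
    [0.05,-0.0097,0.0182,-0.043,0,0.1181,12],
    [0.0627,-0.0102,0.0228,-0.0537,0,0.1477,12],
  ],
)

```text
time: 4.12
position: [0.5569, -0.0287, 0.1693]
orientation: [-0.152, 0.465, 0.868, 0.083]
ft_force: [7.5, 3.7, -2.4]
opening: 0.0148
gripper_force: 26.5
```

```bash
python3 -c "
from h import *
st();print(monitor.sense()['joint_pos'].round(2),monitor.sense()['torque'].round(2))"
```

```text
t 4.12 tcp [ 0.5569 -0.0287  0.1693] yaw 33.59 tilt 19.96 grip z 0.1825 rho 0.2302 door if n=60: 0.38389999999999996 F [ 7.53  3.69 -2.44] op 0.0148 g 26.48177683353424
[-0.22  0.03  1.66  0.24  1.7  -0.81] [ 0.32 -1.17 -0.38]
```

Request:
step_arm(
  series=[
    [0.0124,-0.0022,0.0045,-0.0107,0,0.0295,12],
    [0.0248,-0.0045,0.009,-0.0215,0,0.0591,12],
    [0.0374,-0.0062,0.0136,-0.0322,0,0.0886,12],
    [0.05,-0.0073,0.0182,-0.043,0,0.1181,12],
    [0.0627,-0.0078,0.0228,-0.0537,0,0.1477,12],
  ],
)

```text
time: 4.53
position: [0.5218, 0.0119, 0.1693]
orientation: [-0.142, 0.564, 0.807, 0.1]
ft_force: [4.1, 0.0, -2.8]
opening: 0.0151
gripper_force: 26.5
```

Request:
step_arm(
  series=[
    [0,0,0,0,0,0,12],
    [0,0,0,0,0,0,12],
  ],
)

```text
time: 4.7
position: [0.5218, 0.012, 0.1694]
orientation: [-0.142, 0.563, 0.808, 0.099]
ft_force: [-0.8, 1.9, -2.2]
opening: 0.015
gripper_force: 26.4
```

```bash
sed -i 's/D0=.222,/D0=.2214,/' h.py; python3 -c "
from h import *
st();rows((.15,0),(.15,.23),5)"
```

```text
t 4.7 tcp [0.5218 0.012  0.1694] yaw 20.33 tilt 19.99 grip z 0.1826 rho 0.2301 door if n=60: 0.1488 F [-0.78  1.89 -2.21] op 0.015 g 26.42067700624466
[[0.0013, 0.0001, -0.0035, 0.0, 0.0, 0.0, 12], [0.0026, 0.0003, -0.007, 0.0, 0.0, 0.0, 12], [0.0038, 0.0008, -0.0105, 0.0, 0.0, 0.0, 12], [0.0051, 0.0014, -0.014, 0.0, 0.0, 0.0, 12], [0.0063, 0.0021, -0.0174, 0.0, 0.0, 0.0, 12]]
```

Request:
step_arm(
  series=[
    [0.0013,0.0001,-0.0035,0.0,0.0,0.0,12],
    [0.0026,0.0003,-0.007,0.0,0.0,0.0,12],
    [0.0038,0.0008,-0.0105,0.0,0.0,0.0,12],
    [0.0051,0.0014,-0.014,0.0,0.0,0.0,12],
    [0.0063,0.0021,-0.0174,0.0,0.0,0.0,12],
  ],
)

```text
time: 5.12
position: [0.5234, 0.012, 0.1839]
orientation: [-0.143, 0.563, 0.808, 0.099]
ft_force: [-3.9, -1.0, -4.5]
opening: 0.0151
gripper_force: 25.3
```

Request:
step_arm(
  series=[
    [0,0,0,0,0,0,12],
    [0,0,0,0,0,0,12],
  ],
)

```text
time: 5.28
position: [0.5234, 0.012, 0.184]
orientation: [-0.142, 0.563, 0.808, 0.099]
ft_force: [-4.5, -2.5, -3.9]
opening: 0.0154
gripper_force: 25.5
```

```bash
python3 -c "
from h import *
st();snap('wrist','w3');rows((.15,.23),(.08,.23),5);rows((.08,.23),(.055,.23),5)"
```

```text
t 5.28 tcp [0.5234 0.012  0.184 ] yaw 20.23 tilt 19.97 grip z 0.1971 rho 0.2287 door if n=60: 0.1528 F [-4.5  -2.48 -3.95] op 0.0154 g 25.480323135852814
[[0.0036, -0.0009, 0.0013, -0.0032, -0.0, 0.0088, 12], [0.0073, -0.0018, 0.0026, -0.0064, 0.0, 0.0175, 12], [0.0109, -0.0027, 0.004, -0.0096, 0.0, 0.0263, 12], [0.0145, -0.0035, 0.0053, -0.0128, -0.0, 0.0351, 12], [0.0182, -0.0042, 0.0066, -0.016, 0.0, 0.0439, 12]]
[[0.0013, -0.0003, 0.0005, -0.0011, -0.0, 0.0031, 12], [0.0026, -0.0007, 0.0009, -0.0023, -0.0, 0.0063, 12], [0.0039, -0.001, 0.0014, -0.0034, -0.0, 0.0094, 12], [0.0052, -0.0013, 0.0019, -0.0046, -0.0, 0.0125, 12], [0.0065, -0.0017, 0.0024, -0.0057, -0.0, 0.0157, 12]]
```

View pics/w3.png

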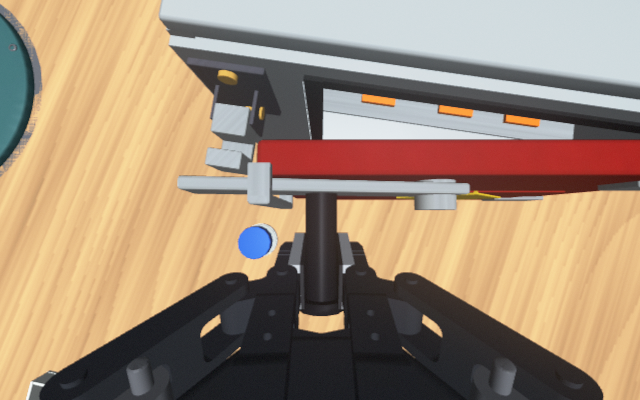

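The knob is held between the pads at 322,250. The bar (180–470,185) is in front of the keeper lip (230,155) and appears raised. I'll check its height by depth.

```bash
python3 -c "
from h import *
P=cloud('w3');f=.1507+A0;d=-np.array([np.cos(f),np.sin(f)]);n=np.array([np.sin(f),-np.cos(f)])
for v,u in [(181,190),(183,230),(185,350),(187,450),(155,232),(118,232),(152,400)]:
  w=P[v,u,:2]-H;print(u,v,(w@d).round(4),(w@n).round(4),P[v,u,2].round(4))"
```

```text
190 181 0.2747 0.023 0.2245
230 183 0.259 0.0235 0.221
350 185 0.2057 0.0232 0.2087
450 187 0.1531 0.0232 0.1977
232 155 0.2695 0.0037 0.1861
232 118 0.2698 -0.0174 0.1864
400 152 0.1822 0.0078 0.2108
```

The bar is lifted 0.229 rad and clears the lip by about 10 mm. Now I ease the door in.

Request:
step_arm(
  series=[
    [0.0036,-0.0009,0.0013,-0.0032,0,0.0088,12],
    [0.0073,-0.0018,0.0026,-0.0064,0,0.0175,12],
    [0.0109,-0.0027,0.004,-0.0096,0,0.0263,12],
    [0.0145,-0.0035,0.0053,-0.0128,0,0.0351,12],
    [0.0182,-0.0042,0.0066,-0.016,0,0.0439,12],
  ],
)

```text
time: 5.75
position: [0.5149, 0.0255, 0.1838]
orientation: [-0.139, 0.592, 0.787, 0.104]
ft_force: [-4.2, -4.1, -3.9]
opening: 0.0153
gripper_force: 25.5
```

Request:
step_arm(
  series=[
    [0,0,0,0,0,0,12],
    [0,0,0,0,0,0,12],
  ],
)

```text
time: 5.92
position: [0.5147, 0.0258, 0.1839]
orientation: [-0.139, 0.591, 0.788, 0.104]
ft_force: [-5.9, -1.4, -4.1]
opening: 0.0147
gripper_force: 25.5
```

```bash
python3 -c "
from h import *
st()"
```

```text
t 5.92 tcp [0.5147 0.0258 0.1839] yaw 16.23 tilt 20.01 grip z 0.197 rho 0.2287 door if n=60: 0.08100000000000002 F [-5.89 -1.44 -4.1 ] op 0.0147 g 25.498870611190796
```

Request:
step_arm(
  series=[
    [0.0013,-0.0003,0.0005,-0.0011,0,0.0031,12],
    [0.0026,-0.0007,0.0009,-0.0023,0,0.0063,12],
    [0.0039,-0.001,0.0014,-0.0034,0,0.0094,12],
    [0.0052,-0.0013,0.0019,-0.0046,0,0.0125,12],
    [0.0065,-0.0017,0.0024,-0.0057,0,0.0157,12],
  ],
)

```text
time: 6.33
position: [0.5121, 0.0304, 0.1838]
orientation: [-0.137, 0.601, 0.78, 0.106]
ft_force: [-4.6, -5.0, -4.2]
opening: 0.015
gripper_force: 25.6
```

Request:
step_arm(
  series=[
    [0,0,0,0,0,0,12],
    [0,0,0,0,0,0,12],
  ],
)

```text
time: 6.5
position: [0.512, 0.0305, 0.1838]
orientation: [-0.138, 0.601, 0.78, 0.106]
ft_force: [-4.4, -3.2, -3.8]
opening: 0.0147
gripper_force: 25.5
```

```bash
cat > k.py <<'E'
from h import *
import sys
st();f=sys.argv[1];snap('wrist',f);snap('top',f+'t')
for g in (f,f+'t'):
    P=cloud(g);a=np.radians(101.7);X=np.array([np.cos(a),np.sin(a)]);Y=np.array([-X[1],X[0]])
    w=P[...,:2]-H;x=w@X*1e3-111;y=w@Y*1e3-137;z=P[...,2]*1e3
    s=(y>123)&(y<147)
    k=s&(abs(z-186.5)<3)&(x<-118)&(x>-175); b=s&(z>196)&(z<234)&(x<-118)&(x>-175)
    print(g,'keeper',np.histogram(x[k],np.arange(-170,-118,2))[0].tolist()); print('bar',np.percentile(x[b],[2,50,98]).round(1) if b.sum() else None,b.sum(),z[b].mean() if b.sum() else 0)
E
python3 k.py w4
```

```text
t 6.5 tcp [0.512  0.0305 0.1838] yaw 14.79 tilt 19.98 grip z 0.197 rho 0.2287 door if n=60: 0.05730000000000002 F [-4.43 -3.16 -3.79] op 0.0147 g 25.538873970508575
w4 keeper [0, 0, 0, 10, 134, 133, 134, 135, 113, 0, 0, 0, 0, 0, 98, 128, 133, 129, 137, 132, 139, 108, 10, 12, 6]
bar [-152.5 -149.7 -118.1] 894 218.0558868527298
w4t keeper [0, 0, 0, 0, 4, 4, 3, 1, 3, 2, 0, 0, 0, 0, 0, 0, 0, 0, 0, 0, 0, 0, 0, 0, 0]
bar [-150.9 -149.6 -144.6] 20 215.88771828449484
```

The bar's middle reads -149.7 mm and the notch middle is about -147.8 mm, so the door needs about 0.007 rad more. Then I lower slowly and watch the force.

```bash
python3 -c "
from h import *
rows((.055,.23),(.048,.23),3);rows((.048,.23),(.048,.11),5);rows((.048,.11),(.048,.0),5)"
```

```text
[[0.0006, -0.0002, 0.0002, -0.0005, 0.0, 0.0015, 12], [0.0012, -0.0003, 0.0004, -0.0011, -0.0, 0.0029, 12], [0.0018, -0.0005, 0.0007, -0.0016, 0.0, 0.0044, 12]]
[[-0.0007, -0.0004, 0.0018, 0.0, 0.0, 0.0, 12], [-0.0013, -0.0008, 0.0036, 0.0, 0.0, 0.0, 12], [-0.002, -0.0011, 0.0054, 0.0, 0.0, 0.0, 12], [-0.0026, -0.0014, 0.0072, 0.0, 0.0, 0.0, 12], [-0.0033, -0.0016, 0.009, 0.0, 0.0, 0.0, 12]]
[[-0.0006, -0.0002, 0.0017, 0.0, 0.0, 0.0, 12], [-0.0012, -0.0003, 0.0033, 0.0, 0.0, 0.0, 12], [-0.0018, -0.0004, 0.005, 0.0, 0.0, 0.0, 12], [-0.0024, -0.0005, 0.0067, 0.0, 0.0, 0.0, 12], [-0.0031, -0.0005, 0.0084, 0.0, 0.0, 0.0, 12]]
```

Request:
step_arm(
  series=[
    [0.0006,-0.0002,0.0002,-0.0005,0,0.0015,12],
    [0.0012,-0.0003,0.0004,-0.0011,0,0.0029,12],
    [0.0018,-0.0005,0.0007,-0.0016,0,0.0044,12],
    [0.0018,-0.0005,0.0007,-0.0016,0,0.0044,12],
  ],
)

```text
time: 6.93
position: [0.5113, 0.0318, 0.1838]
orientation: [-0.137, 0.604, 0.778, 0.106]
ft_force: [-4.3, -3.4, -3.3]
opening: 0.015
gripper_force: 25.5
```

Request:
step_arm(
  series=[
    [-0.0007,-0.0004,0.0018,0,0,0,12],
    [-0.0013,-0.0008,0.0036,0,0,0,12],
    [-0.002,-0.0011,0.0054,0,0,0,12],
    [-0.002,-0.0011,0.0054,0,0,0,12],
  ],
)

```text
time: 7.27
position: [0.5107, 0.0316, 0.1795]
orientation: [-0.137, 0.604, 0.778, 0.107]
ft_force: [-3.9, -3.3, 0.0]
opening: 0.0153
gripper_force: 26.0
```

```bash
python3 k.py w5; python3 -c "
from h import *
rows((.048,.158),(.048,.12),3)"
```

```text
t 7.27 tcp [0.5107 0.0316 0.1795] yaw 14.38 tilt 19.97 grip z 0.1927 rho 0.2293 door if n=60: 0.05020000000000002 F [-3.89 -3.27  0.02] op 0.0153 g 25.979630649089813
w5 keeper [0, 0, 0, 13, 142, 140, 139, 143, 117, 0, 7, 0, 0, 0, 49, 132, 136, 143, 139, 139, 143, 114, 12, 10, 6]
bar [-150.6 -147.7 -118.1] 872 212.37196588300236
w5t keeper [0, 0, 0, 0, 6, 6, 4, 4, 3, 2, 2, 0, 0, 0, 0, 0, 0, 0, 0, 0, 0, 0, 0, 0, 0]
bar [-149.2 -148.1 -143. ] 23 210.80745766950994
[[-0.0003, -0.0002, 0.001, 0.0, 0.0, 0.0, 12], [-0.0007, -0.0003, 0.0019, 0.0, 0.0, 0.0, 12], [-0.001, -0.0004, 0.0029, 0.0, 0.0, 0.0, 12]]
```

The bar is now centred over the notch (-147.7 against -147.8). I lower past the lip top gently.

Request:
step_arm(
  series=[
    [-0.0003,-0.0002,0.001,0,0,0,12],
    [-0.0007,-0.0003,0.0019,0,0,0,12],
    [-0.001,-0.0004,0.0029,0,0,0,12],
    [-0.001,-0.0004,0.0029,0,0,0,12],
  ],
)

```text
time: 7.7
position: [0.5105, 0.0315, 0.1772]
orientation: [-0.137, 0.604, 0.778, 0.107]
ft_force: [-3.9, -4.0, 0.8]
opening: 0.0153
gripper_force: 26.1
```

```bash
python3 k.py w6;python3 -c "
from h import *
rows((.048,.12),(.048,.06),5);rows((.048,.06),(.048,.01),5)"
```

```text
t 7.7 tcp [0.5105 0.0315 0.1772] yaw 14.37 tilt 19.96 grip z 0.1904 rho 0.2296 door if n=60: 0.05010000000000003 F [-3.95 -3.97  0.76] op 0.0153 g 26.147574484348297
w6 keeper [0, 0, 0, 16, 148, 144, 149, 141, 120, 21, 7, 0, 0, 0, 89, 142, 141, 144, 144, 146, 142, 112, 7, 14, 9]
bar [-150.7 -147.7 -118.1] 872 209.20079035179933
w6t keeper [0, 0, 0, 0, 6, 5, 4, 4, 5, 1, 3, 0, 0, 0, 0, 0, 1, 0, 0, 0, 0, 0, 0, 0, 0]
bar [-148.9 -147.2 -145. ] 15 208.62182356306263
[[-0.0003, -0.0001, 0.0009, 0.0, 0.0, 0.0, 12], [-0.0007, -0.0002, 0.0018, 0.0, 0.0, 0.0, 12], [-0.001, -0.0003, 0.0027, 0.0, 0.0, 0.0, 12], [-0.0013, -0.0004, 0.0036, 0.0, 0.0, 0.0, 12], [-0.0017, -0.0004, 0.0046, 0.0, 0.0, 0.0, 12]]
[[-0.0003, -0.0, 0.0008, 0.0, 0.0, 0.0, 12], [-0.0006, -0.0001, 0.0015, 0.0, 0.0, 0.0, 12], [-0.0008, -0.0001, 0.0023, 0.0, 0.0, 0.0, 12], [-0.0011, -0.0001, 0.0031, 0.0, 0.0, 0.0, 12], [-0.0014, -0.0001, 0.0038, 0.0, 0.0, 0.0, 12]]
```

The lift is 0.12, below the 0.15 lip level, with no reaction force, so the bar is in the notch. I continue down.

Request:
step_arm(
  series=[
    [-0.0003,-0.0001,0.0009,0,0,0,12],
    [-0.0007,-0.0002,0.0018,0,0,0,12],
    [-0.001,-0.0003,0.0027,0,0,0,12],
    [-0.0013,-0.0004,0.0036,0,0,0,12],
    [-0.0017,-0.0004,0.0046,0,0,0,12],
  ],
)

```text
time: 8.22
position: [0.5102, 0.0315, 0.1735]
orientation: [-0.137, 0.604, 0.778, 0.107]
ft_force: [-5.2, -4.1, 2.2]
opening: 0.0148
gripper_force: 26.5
```

```bash
python3 -c "
from h import *
st()"
```

```text
t 8.22 tcp [0.5102 0.0315 0.1735] yaw 14.38 tilt 19.97 grip z 0.1867 rho 0.2298 door if n=60: 0.04970000000000002 F [-5.22 -4.07  2.17] op 0.0148 g 26.549736857414246
```

Request:
step_arm(
  series=[
    [-0.0003,0,0.0008,0,0,0,12],
    [-0.0006,-0.0001,0.0015,0,0,0,12],
    [-0.0008,-0.0001,0.0023,0,0,0,12],
    [-0.0011,-0.0001,0.0031,0,0,0,12],
    [-0.0014,-0.0001,0.0038,0,0,0,12],
  ],
)

```text
time: 8.63
position: [0.5101, 0.0314, 0.1702]
orientation: [-0.137, 0.604, 0.778, 0.107]
ft_force: [-4.9, -3.9, 2.4]
opening: 0.0147
gripper_force: 26.7
```

```bash
python3 -c "
from h import *
st()"; python3 k.py w7
```

```text
t 8.63 tcp [0.5101 0.0314 0.1702] yaw 14.38 tilt 19.97 grip z 0.1834 rho 0.2299 door if n=60: 0.04960000000000003 F [-4.92 -3.88  2.39] op 0.0147 g 26.746509969234467
t 8.63 tcp [0.5101 0.0314 0.1702] yaw 14.38 tilt 19.97 grip z 0.1834 rho 0.2299 door if n=60: 0.04960000000000003 F [-4.92 -3.88  2.39] op 0.0147 g 26.746509969234467
w7 keeper [0, 0, 0, 19, 158, 161, 160, 162, 128, 37, 6, 0, 0, 37, 152, 146, 149, 150, 150, 148, 165, 125, 13, 10, 9]
bar [-150.5 -147.2 -118.1] 810 199.56839172524687
w7t keeper [0, 0, 0, 0, 2, 4, 5, 5, 4, 2, 3, 0, 0, 0, 0, 2, 0, 0, 0, 0, 0, 0, 0, 0, 0]
bar [-149.3 -146.9 -143.9] 13 199.2018066961694
```

The bar top is at 199.5 mm, which is level. I release and retreat along the tool axis.

Request:
step_arm(
  series=[
    [0,0,0,0,0,0,34],
    [0,0,0,0,0,0,34],
    [0,0,0,0,0,0,34],
    [0,0,0,0,0,0,34],
    [0,0,0,0,0,0,34],
  ],
)

```text
time: 9.15
position: [0.5099, 0.0317, 0.1696]
orientation: [-0.137, 0.604, 0.778, 0.107]
ft_force: [-0.0, -0.0, -0.3]
opening: 0.0341
gripper_force: 0.0
```

Request:
step_arm(
  series=[
    [0,0,-0.01,0,0,0,34],
    [0,0,-0.03,0,0,0,34],
    [0,0,-0.06,0,0,0,34],
    [0,0,-0.1,0,0,0,34],
    [0,0,-0.14,0,0,0,34],
  ],
)

```text
time: 9.57
position: [0.5191, -0.0058, 0.2763]
orientation: [-0.137, 0.604, 0.778, 0.106]
ft_force: [0.1, -0.5, -0.0]
opening: 0.034
gripper_force: 0.0
```

Request:
step_arm(
  series=[
    [0,0,-0.03,0,0,0,34],
    [0,0,-0.06,0,0,0,34],
    [0,0,-0.06,0,0,0,34],
    [0,0,-0.06,0,0,0,34],
  ],
)

```text
time: 9.9
position: [0.5237, -0.0218, 0.3212]
orientation: [-0.136, 0.604, 0.778, 0.107]
ft_force: [0.1, 0.5, -0.5]
opening: 0.0344
gripper_force: 0.0
```

```bash
python3 k.py w8; python3 - <<'E'
import cv2,numpy as np
a=cv2.imread('pics/w8.png');b=cv2.resize(cv2.imread('pics/w8t.png')[90:260,200:330],(229,300));
cv2.imwrite('pics/c8.png',np.hstack([cv2.resize(a,(480,300)),b]))
E
```

```text
t 9.9 tcp [ 0.5237 -0.0218  0.3212] yaw 14.34 tilt 19.94 grip z 0.3344 rho 0.2502 door if n=60: 0.263 F [ 0.13  0.46 -0.54] op 0.0344 g 0.0
w8 keeper [0, 0, 0, 9, 36, 36, 37, 35, 35, 19, 12, 0, 0, 0, 23, 34, 40, 36, 34, 41, 39, 29, 4, 3, 2]
bar [-150.3 -147.4 -118.1] 150 198.37413907932316
w8t keeper [0, 0, 0, 0, 0, 0, 0, 0, 0, 0, 0, 0, 0, 0, 0, 0, 0, 0, 0, 0, 0, 0, 0, 0, 0]
bar None 0 0
```

View pics/c8.png

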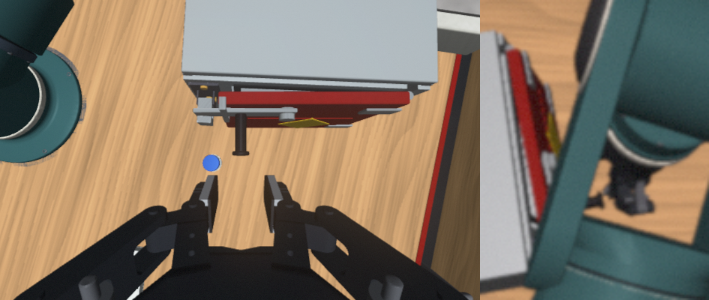

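The door is shut, with the bar level in the keeper notch (205,108). The keeper and jar haven't moved, and the gripper is clear of everything.

```bash
python3 -c "
from workcell import job_done
print(job_done())"
```

```text
the job is handed in; nothing more can be done
None
```

The red door is shut and latched: the bar lies level in the keeper's notch, the arm is clear, and I handed the job in at about 10 s without yet seeing the verdict.

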